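# Show the tamper to the bar's inspection camera

## Robot

A 6-joint arm with a two-finger parallel gripper is mounted at the origin on the work surface. World frame = base frame: x ahead of the robot, y to its left, z up, the work surface at z = 0. Lengths are in m, angles in rad, forces in N, time in s.
With the tool pointing down it reaches from about 0.425 to 0.95 m from the base axis. Payload 3.5 kg.
Tool frame: the origin (TCP) lies midway between the tips of the shut fingers; the grasp point (between the pads) lies grasp_offset behind it (grasp_offset is the distance from the TCP to the grasp point, in m); z points along the fingers, y is the direction in which the jaws open and shut (so a half turn about z gives the same grasp; the last joint's range is limited). The gripper opens to 85 mm and grips with 20 to 120 N. Pads are 22 mm wide; open, the fingers measure 114 mm over their backs; the gripper's body (76 mm by 85 mm) begins 54 mm behind the grasp point. The pads swing forward as they close: fully open they stand 13 mm farther back than shut.
Start: joints at [-1.4, 0.286, 1.577, -0, 1.279, -0.15], TCP at [0.213, -0.641, 0.231] pointing down, gripper open.
Joint ranges: [-2.77, 2.77], [-0.9, 2.22], [0.21, 2.48], [-1.53, 4.67], [0.24, 2.81], [-2.84, 2.84]. Speed limits (rad/s): [2.79, 2.79, 3.14, 3.14, 3.14, 3.14].

## Interface

Orientations are given as a unit quaternion [x, y, z, w].
In Python, from plant import * gives the robot as it stands.
- The arm moves only by the tool jog_arm, never from a script. Its argument "targets" is text: rows parted by semicolons, each of 7 numbers parted by spaces: the shift along the world's x, y, z in mm, then the turn, a rotation vector about the world's x, y, z in degrees, then the gripper's target within -1 to 1 (fully open at 1, half-way at 0, shut at -1). A call has 1 to 10 rows; each row shifts and turns the pose as measured when the row begins; what a row does not reach is not made up. A row lasts 1/12 s, in which the tool goes at most 41.7 mm and 7.16 degrees, less where a joint would pass 70% of its speed; a pose out of reach is approached as far as the arm can. A call with a gripper value outside its range is refused whole. The fingers move at their own pace and stop on an object; "force" is the grip in N (left out, the last holds). Time passes only in rows, so rows that do not move let the fingers close. It gives the time, the measured TCP pose, the force and the opening at its end, in the units of the state.
- get_state(): the state, without advancing time (a new reading comes with each control period).
- read_camera(name): name is "scene" or "top" or "wrist"; returns a dict with "pixels" (400x640x3 uint8, blue, green, red), "mtx" (3x3 intrinsics, pixels), "world_from_camera" (4x4, takes a point from camera to world coordinates). Camera axes: x right, y up, looking along -z (the intrinsics and any distortion apply to the point x, -y, -z); pixel columns grow to the right and rows downward; lengths in m; the calibration is good to about 2 mm. A picture is of the moment at which its call begins. There is no depth.
- sign_off(): hands the job in, once; it reports no verdict.
Trained networks look in a picture, given as the dict that the camera call returned (one of the last four; its "shot" number tells which), for a name from the list of things; names that differ only in an ending like _2 or _b are one class to them, and where a whole thing is asked for, a point or a joint stands for the part that bears it (a point fixed in the world has none). Each returns a list of dicts, best first, with "p" (0 to 1); they miss things now and then, are a little off and sometimes report something else, mostly with a low value. They report only what shows in the picture. A call takes as long as a camera call.
- spot_in(target, picture): "uv" ([column, row] in pixels, amid what is visible of it).
- silhouettes(target, picture): "mask" (400x640 bool, what is visible of it) and "uv" ([column, row] in pixels, amid what is visible of it).
- mark_of(target, picture): "uv" ([column, row] in pixels: a listed point, or the origin of a listed thing).
The state is a dict: "time": time; "qpos": joint angles; "dq": joint speeds; "joint_efforts": joint torques, N m; "eef_pos": TCP position; "tcp_rot": TCP orientation; "contact_force": force on the tool from outside, world axes, zero at the start; "wrist_torque": the same for the moment, N m; "opening": opening from 0.0 (shut) to 1.0 (fully open).
Only numpy, scipy, OpenCV 4.12 (cv2) and the standard library are available. Lean on these libraries where they do the work, as an engineer would, in place of code of your own. Each camera call takes 0.05 s, during which the arm holds its last target.

## Task

The open drawer of the inspection station juts out over its camera: first push it fully home. Then pick up the larger of the two coffee tampers by its handle, out of the tools on the bar, and show its underside to the camera: in the air, centred on the lens and square to it (tilted just as the camera is), with the underside 11 cm from the glass. Finish while still holding it there, quite still; the camera keeps its tilt and the other things on the bar stay standing where they are.

Things in the scene. Friction and masses are not known exactly. Their poses are not given: they have to be found in the camera images.
- drawer (a joint): How far the drawer is pulled out, m: 0 is fully home at its stop; it starts 0.07 to 0.11 open. About 1.5 N of friction (plus 8 N per m/s); it stays where it is left. The only drawer of a low grey unit (220 wide, 230 deep, 125 mm high, yawed up to 0.2 rad) opposite the robot; upturned cups on the unit reach 177 mm, from 95 mm behind the closed front.
- drawer_pull (a point): Middle of the front face of the drawer's dark pull ledge (100 mm wide, 14 mm high, 12 mm proud of the flat drawer front), 98 mm above the bar; moves with the drawer. Its x axis is the way the drawer closes (away from the robot), y left, z up. The drawer front reaches from 68 to 113 mm above the bar; below that is the camera.
- lens: Inspection camera: black box 46 x 56 x 26 mm with a round dark lens (32 mm), on a bracket at the foot of the unit, 37 mm before the closed drawer front. Origin: centre of the lens glass, about 42 mm above the bar. z points out of the glass, along its line of sight: up, leaning towards the robot, 0.38 to 0.62 rad from vertical; y is level, to the left. On a stiff hinge that holds unless shoved.
- tamper_mid (a point): Centre (on the axis, half-way up) of the larger tamper, loose, upright; z up along its handle. 92 mm high: steel base disc 58 across, 24 high; 18 mm neck; black cylindrical handle 31 mm across, from 52 to 92 mm above the underside, which lies 46 mm below this point. 0.25 to 0.4 kg, mostly in the base. Stands left or right of the station among the other tools.
- mini_tamper_mid (a point): The smaller tamper, not wanted: same shape, 78 mm high, base 41 mm across; point half-way up its axis (39 mm).
- leveller_mid (a point): A coffee leveller, not wanted: a flat puck 62 mm across and 34 mm high, steel below and black above; point half-way up.
- jug_mid (a point): A steel milk jug, 76 mm across the rim and 85 mm high, with a side handle; point half-way up its axis.
- cup_mid (a point): A white coffee cup with a side handle, 76 mm across, 60 mm high, in front of the station; point half-way up its axis.

How it is judged:
By the outcome, as a careful person would: the job done as asked, in the order asked, and still so for the second after the job is handed in, while the arm keeps its last pose, push and grip.
It also fails if it takes over 51 s, if anything falls off the work surface, if the arm or the gripper's body presses on something with over 40 N, if the wrist force passes 120 N, or if a joint passes its speed limit or range.

## Working session

There is one attempt and no reset: what is moved stays moved. The work goes in short steps, Python scripts to look and compute and a tool call to move; the robot and the scene stay as the last step left them, time stands still between calls to the robot, and variables do not carry over. Pictures are saved under pics/ and viewed, and the job is handed in when it is done.

Besides the shell and the picture viewer there is one more tool, called after "Emit:" as name(argument=value, ...), one argument or row to a line, values as JSON. jog_arm: Moves the arm, as the interface text tells. Its arguments: {"type":"object","properties":{"targets":{"type":"string"},"force":{"type":"number"}},"required":["targets"]}

```bash
ls; mkdir -p pics
python3 - <<'E'
from plant import *
import cv2,numpy as np
s=get_state(); print({k:np.round(v,3) for k,v in s.items()})
for n in ["scene","top","wrist"]:
    p=read_camera(n); cv2.imwrite(f"pics/{n}0.png",p["pixels"]); print(n,np.round(p["mtx"],1).tolist(),np.round(p["world_from_camera"],3).tolist(),p.keys())
    for t in ["drawer_pull","lens","tamper_mid","mini_tamper_mid","leveller_mid","jug_mid","cup_mid"]:
        print(t,[(np.round(d["uv"],1).tolist(),round(d["p"],2)) for d in mark_of(t,p)[:3]])
E
```

```text
pics
{'time': np.float64(0.0), 'qpos': array([-1.4  ,  0.287,  1.578,  0.   ,  1.279, -0.15 ]), 'dq': array([-0.   , -0.001,  0.002, -0.001, -0.   , -0.001]), 'joint_efforts': array([ 1.0000e-03, -4.0598e+01, -2.9263e+01, -0.0000e+00,  6.0000e-03,
        0.0000e+00]), 'eef_pos': array([ 0.213, -0.64 ,  0.23 ]), 'tcp_rot': array([ 0.987,  0.16 , -0.   , -0.001]), 'contact_force': array([-0.127, -0.333,  0.72 ]), 'wrist_torque': array([-0.005, -0.039,  0.027]), 'opening': np.float64(1.0)}
scene [[468.8, 0.0, 320.0], [0.0, 468.8, 196.6], [0.0, 0.0, 1.0]] [[0.775, -0.527, 0.348, 0.968], [0.632, 0.658, -0.41, -0.415], [-0.013, 0.538, 0.843, 0.999], [0.0, 0.0, 0.0, 1.0]] dict_keys(['pixels', 'mtx', 'world_from_camera', 'shot'])
drawer_pull [([300.3, 186.7], 0.73)]
lens []
tamper_mid [([391.9, 144.5], 0.88)]
mini_tamper_mid [([179.0, 260.6], 0.89)]
leveller_mid [([213.7, 320.5], 0.7)]
jug_mid [([341.7, 118.3], 0.73)]
cup_mid [([278.5, 174.1], 0.86)]
top [[376.3, 0.0, 317.6], [0.0, 376.3, 197.1], [0.0, 0.0, 1.0]] [[-0.002, 0.982, -0.19, 0.435], [-1.0, -0.002, -0.0, 0.01], [-0.001, 0.19, 0.982, 0.926], [0.0, 0.0, 0.0, 1.0]] dict_keys(['pixels', 'mtx', 'world_from_camera', 'shot'])
drawer_pull [([313.0, 215.7], 0.57)]
lens []
tamper_mid [([201.6, 197.7], 0.68)]
mini_tamper_mid [([447.7, 270.4], 0.74)]
leveller_mid [([451.7, 209.0], 0.62)]
jug_mid [([201.6, 265.2], 0.76)]
cup_mid [([305.3, 269.6], 0.58)]
wrist [[291.4, 0.0, 322.1], [0.0, 291.4, 204.4], [0.0, 0.0, 1.0]] [[0.315, 0.916, 0.248, 0.275], [-0.949, 0.304, 0.082, -0.62], [-0.0, -0.261, 0.965, 0.373], [0.0, 0.0, 0.0, 1.0]] dict_keys(['pixels', 'mtx', 'world_from_camera', 'shot'])
drawer_pull []
lens []
tamper_mid []
mini_tamper_mid []
leveller_mid []
jug_mid []
cup_mid []
```

View pics/scene0.png

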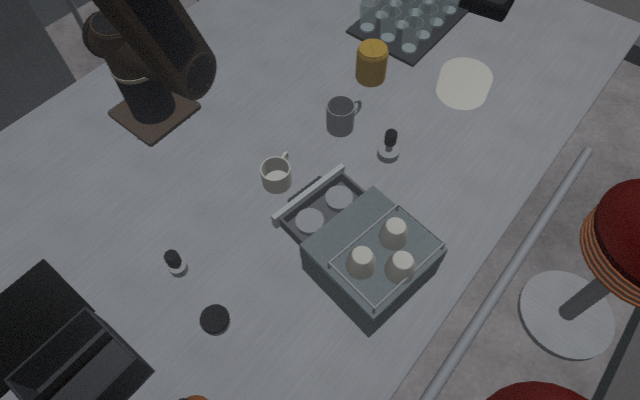

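View pics/top0.png

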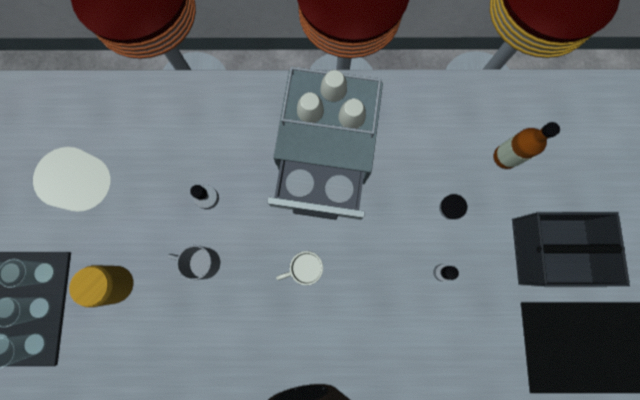

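```bash
cat > h.py <<'E'
from plant import *
import cv2,numpy as np
from scipy.spatial.transform import Rotation as R
def ray(p,uv):
    T=p["world_from_camera"];m=p["mtx"]
    d=np.array([(uv[0]-m[0,2])/m[0,0],-(uv[1]-m[1,2])/m[1,1],-1.])
    d=T[:3,:3]@d; return T[:3,3],d/np.linalg.norm(d)
def onz(p,uv,z):
    o,d=ray(p,uv); return o+d*(z-o[2])/d[2]
def tri(rs):
    A=sum(np.eye(3)-np.outer(d,d) for o,d in rs); b=sum((np.eye(3)-np.outer(d,d))@o for o,d in rs)
    return np.linalg.solve(A,b)
def proj(p,X):
    T=np.linalg.inv(p["world_from_camera"]);c=T[:3,:3]@np.asarray(X)+T[:3,3];m=p["mtx"]
    return np.array([m[0,0]*c[0]/-c[2]+m[0,2],m[1,1]*c[1]/c[2]+m[1,2]])
E
python3 - <<'E'
from h import *
H={"drawer_pull":.098,"tamper_mid":.046,"mini_tamper_mid":.039,"leveller_mid":.017,"jug_mid":.0425,"cup_mid":.03}
a=read_camera("scene");b=read_camera("top")
for t,z in H.items():
    A=mark_of(t,a);B=mark_of(t,b)
    if A and B:
        print(t,np.round(onz(a,A[0]["uv"],z),3),np.round(onz(b,B[0]["uv"],z),3),np.round(tri([ray(a,A[0]["uv"]),ray(b,B[0]["uv"])]),3))
E
```

```text
tamper_mid [0.612 0.291 0.046] [0.609 0.285 0.046] [0.611 0.288 0.046]
mini_tamper_mid [ 0.434 -0.283  0.039] [ 0.426 -0.286  0.039] [ 0.428 -0.285  0.034]
leveller_mid [ 0.587 -0.327  0.017] [ 0.576 -0.319  0.017] [ 0.58  -0.325 -0.002]
jug_mid [0.453 0.296 0.043] [0.451 0.281 0.042] [0.455 0.283 0.052]
cup_mid [0.442 0.043 0.03 ] [0.436 0.042 0.03 ] [0.438 0.044 0.023]
```

The top view shows the large tamper at about (203,197), the jug at (199,263), the cup at (306,268), the mini tamper at (447,272) and the leveller at (453,207). The drawer front runs from about (269,204) to (363,213). The bigger tamper is the left one. Next I'll get the drawer geometry.

Run:
```python
from h import *
a=read_camera("scene");b=read_camera("top")
A=mark_of("drawer_pull",a);B=mark_of("drawer_pull",b);print(A,B)
ua,ub=[300.3,186.7],[313,215.7]
print(onz(a,ua,.098),onz(b,ub,.098),tri([ray(a,ua),ray(b,ub)]))
for c,n,x0,y0,x1,y1 in((a,"s",240,130,460,340),(b,"t",250,60,400,290)):
    cv2.imwrite(f"pics/{n}1.png",cv2.resize(c["pixels"][y0:y1,x0:x1],None,fx=3.4 if n=="s" else 2.6,fy=3.4 if n=="s" else 2.6,interpolation=cv2.INTER_CUBIC)) if n=="t" else cv2.imwrite(f"pics/{n}1.png",cv2.resize(c["pixels"][y0:y1,x0:x1],None,fx=2.8,fy=2.8,interpolation=cv2.INTER_CUBIC))
s=get_state();print(R.from_quat(s["tcp_rot"]).as_matrix().round(3))
print("grasp_offset" in globals() and grasp_offset)
```

```text
[{'uv': [301.0, 189.5], 'p': 0.79}] [{'uv': [316.0, 220.5], 'p': 0.65}]
[0.54336025 0.01526556 0.098     ] [0.55328025 0.02036515 0.098     ] [0.54926238 0.0163041  0.10461944]
[[ 0.949  0.315 -0.   ]
 [ 0.315 -0.949  0.   ]
 [-0.    -0.    -1.   ]]
0.0187
```

View pics/s1.png

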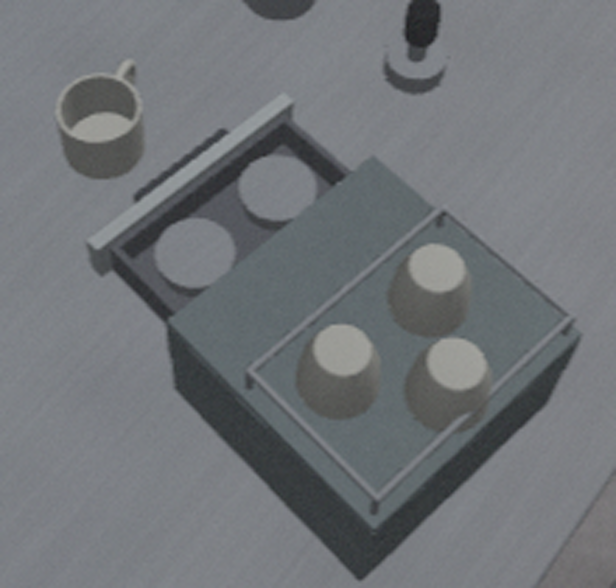

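View pics/t1.png

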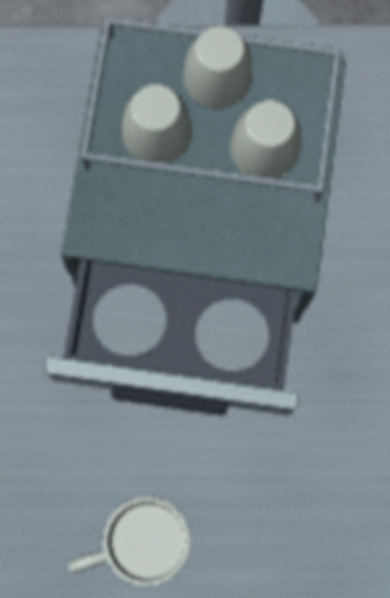

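Run:
```python
from h import *
a=read_camera("scene");b=read_camera("top")
f=lambda x,y:(250+(x+.5)/2.6,60+(y+.5)/2.6)
g=lambda x,y:(240+(x+.5)/2.8,130+(y+.5)/2.8)
for n,c,k,L in (("top",b,f,[((48,360),.113),((298,396),.113),((65,257),.125),((305,292),.125),((113,398),.098),((225,413),.098)]),
 ("scene",a,g,[((90,243),.113),((287,97),.113),((172,322),.125),((375,157),.125),((135,192),.105),((222,131),.105)])):
    P=[onz(c,k(*x),z) for x,z in L]
    for i in (0,2,4):
        d=P[i]-P[i+1]; d=d if d[1]>0 else -d
        print(n,P[i].round(4),P[i+1].round(4),"len",np.linalg.norm(d).round(4),"yaw",np.arctan2(-d[0],d[1]).round(3),"mid",((P[i]+P[i+1])/2).round(4))
```

```text
top [0.5892 0.1178 0.113 ] [ 0.558 -0.093  0.113] len 0.213 yaw -0.147 mid [0.5736 0.0124 0.113 ]
top [0.6761 0.1037 0.125 ] [ 0.6449 -0.0997  0.125 ] len 0.2058 yaw -0.152 mid [0.6605 0.002  0.125 ]
top [0.5588 0.0634 0.098 ] [ 0.5457 -0.0323  0.098 ] len 0.0965 yaw -0.136 mid [0.5523 0.0156 0.098 ]
scene [ 0.5543 -0.0906  0.113 ] [0.588 0.117 0.113] len 0.2104 yaw -0.161 mid [0.5711 0.0132 0.113 ]
scene [ 0.653 -0.107  0.125] [0.6844 0.1067 0.125 ] len 0.2159 yaw -0.146 mid [ 6.687e-01 -2.000e-04  1.250e-01]
scene [ 0.5469 -0.0298  0.105 ] [0.5638 0.0605 0.105 ] len 0.0918 yaw -0.185 mid [0.5553 0.0154 0.105 ]
```

Emit:
jog_arm(
  targets="15 37 0 0 0 -3 -1;15 37 0 0 0 -3 -1;15 37 0 0 0 -3 -1;15 37 0 0 0 -3 -1;15 37 0 0 0 -3 -1;15 37 0 0 0 -3 -1;15 37 0 0 0 -3 -1;15 37 0 0 0 -3 -1;15 37 0 0 0 -3 -1;15 37 0 0 0 0 -1",
  force=60,
)

```text
time: 3.03
eef_pos: [0.3616, -0.2618, 0.2292]
tcp_rot: [0.996, -0.094, 0.001, 0.001]
contact_force: [0.9, -0.4, 0.2]
opening: 0.0
```

Emit:
jog_arm(
  targets="17 36 0 0 0 2 -1;17 36 0 0 0 0 -1;17 36 0 0 0 0 -1;17 36 0 0 0 0 -1;17 36 0 0 0 0 -1;17 36 -20 0 0 0 -1;17 36 -36 0 0 0 -1;17 36 -36 0 0 0 -1;0 0 -36 0 0 0 -1;0 0 -12 0 0 0 -1",
)

```text
time: 3.87
eef_pos: [0.4966, 0.0271, 0.1129]
tcp_rot: [0.997, -0.072, 0.015, 0.004]
contact_force: [-2.0, 0.5, -1.4]
opening: 0.001
```

Run:
```python
from h import *
s=get_state();print(s["eef_pos"].round(4),s["time"],s["contact_force"].round(1),R.from_quat(s["tcp_rot"]).as_matrix().round(3).tolist())
c=read_camera("scene");cv2.imwrite("pics/s2.png",cv2.resize(c["pixels"][100:260,200:400],None,fx=3.5,fy=3.5,interpolation=cv2.INTER_CUBIC))
```

```text
[0.4966 0.0271 0.1129] 3.8667 [-2.   0.5 -1.4] [[0.989, -0.143, 0.03], [-0.143, -0.99, -0.009], [0.031, 0.005, -0.999]]
```

View pics/s2.png

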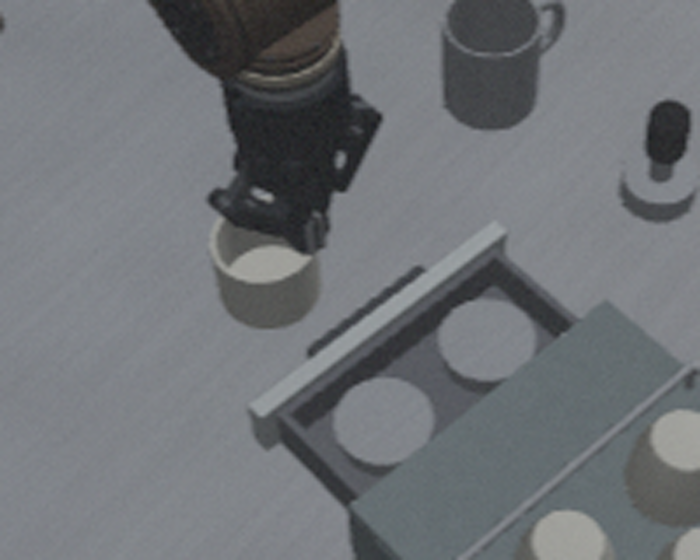

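Emit:
jog_arm(
  targets="0 0 -25 0 2 0 -1;10 -1.5 -1 0 0 0 -1;15 -2 0 0 0 0 -1;15 -2 0 0 0 0 -1;15 -2 0 0 0 0 -1;15 -2 0 0 0 0 -1;15 -2 0 0 0 0 -1;15 -2 0 0 0 0 -1",
)

```text
time: 4.58
eef_pos: [0.5932, 0.0135, 0.086]
tcp_rot: [0.997, -0.072, -0.012, 0.004]
contact_force: [-2.9, 0.7, -0.6]
opening: 0.001
```

Emit:
jog_arm(
  targets="10 -1.5 0 0 0 0 -1;10 -1.5 0 0 0 0 -1;5 -1 0 0 0 0 -1;0 0 0 0 0 0 -1",
)

```text
time: 4.92
eef_pos: [0.62, 0.0082, 0.0879]
tcp_rot: [0.997, -0.074, -0.014, 0.003]
contact_force: [-2.2, 0.2, -0.2]
opening: -0.003
```

Run:
```python
from h import *
c=read_camera("scene");cv2.imwrite("pics/s3.png",cv2.resize(c["pixels"][100:260,200:400],None,fx=3.5,fy=3.5,interpolation=cv2.INTER_CUBIC))
```

```text
(no output)
```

View pics/s3.png

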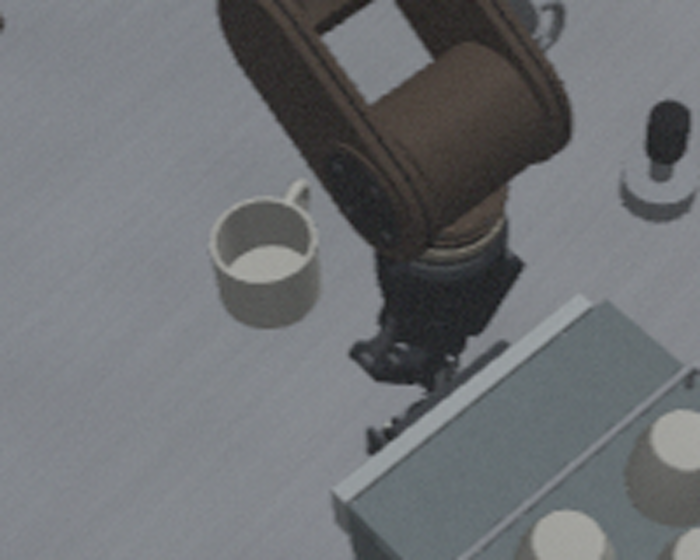

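The drawer is nearly home, with its front almost flush with the unit. I'll push gently until it meets the stop.

Emit:
jog_arm(
  targets="5 -0.7 0 0 0 0 -1;5 -0.7 0 0 0 0 -1;4 -0.6 0 0 0 0 -1;4 -0.6 0 0 0 0 -1",
)

```text
time: 5.3
eef_pos: [0.6261, 0.0072, 0.0885]
tcp_rot: [0.997, -0.073, -0.032, 0.003]
contact_force: [-13.3, 1.0, 8.4]
opening: -0.0
```

Emit:
jog_arm(
  targets="5 -0.7 0 0 0 0 -1;6 -0.8 0 0 0 0 -1",
)

```text
time: 5.47
eef_pos: [0.6257, 0.0072, 0.0889]
tcp_rot: [0.996, -0.072, -0.05, 0.002]
contact_force: [-20.0, 2.1, 12.8]
opening: 0.001
```

Emit:
jog_arm(
  targets="-15 2 0 0 -3 0 -1;-25 3 10 0 -2 0 -1;-20 2 36 0 0 0 -1;-5 2 40 0 0 0 1;-5 2 40 0 0 0 1;0 0 40 0 0 0 1;0 0 20 0 0 0 1;0 0 0 0 0 0 1",
)

```text
time: 6.13
eef_pos: [0.5483, 0.0182, 0.2818]
tcp_rot: [0.997, -0.072, -0.006, 0.0]
contact_force: [0.2, -0.4, 0.5]
opening: 0.711
```

Run:
```python
from h import *
s=get_state();print(s["eef_pos"].round(4),R.from_quat(s["tcp_rot"]).as_matrix().round(3).tolist())
for n in ("wrist","top"):
    c=read_camera(n);cv2.imwrite(f"pics/{n}4.png",c["pixels"])
    print(n,c["world_from_camera"].round(3).tolist(),mark_of("lens",c),mark_of("drawer_pull",c))
```

```text
[0.5483 0.0182 0.2818] [[0.989, -0.144, -0.012], [-0.144, -0.99, 0.001], [-0.012, 0.001, -1.0]]
wrist [[-0.145, 0.952, 0.27, 0.615], [-0.989, -0.14, -0.038, 0.009], [0.001, -0.273, 0.962, 0.423], [0.0, 0.0, 0.0, 1.0]] [{'uv': [322.1, 124.6], 'p': 0.88}, {'uv': [105.5, 154.9], 'p': 0.69}] [{'uv': [321.7, 103.4], 'p': 0.58}]
top [[-0.002, 0.982, -0.19, 0.435], [-1.0, -0.002, -0.0, 0.01], [-0.001, 0.19, 0.982, 0.926], [0.0, 0.0, 0.0, 1.0]] [] []
```

View pics/wrist4.png

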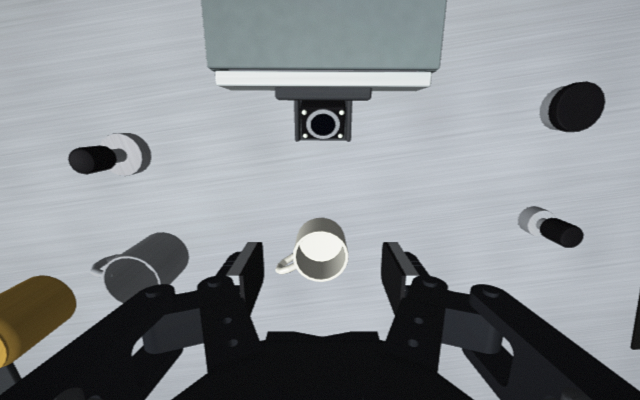

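View pics/top4.png

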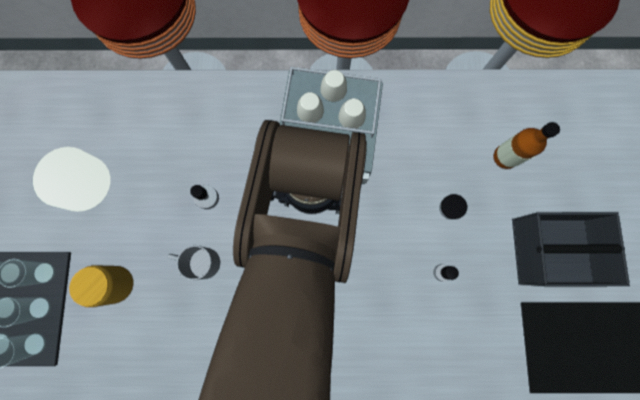

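The wrist view shows the drawer front flush at row ~78 and the camera at (322,124), with four white dots around the lens. I'll take a closer, tilted look.

Emit:
jog_arm(
  targets="-10 0 -26 0 -7 0 1;-10 0 -26 0 -7 0 1;-10 0 -26 0 -7 0 1;-10 0 -26 0 -7 0 1;-8 0 -26 0 0 0 1;0 0 0 0 0 0 1",
)

```text
time: 6.93
eef_pos: [0.4892, 0.0196, 0.1243]
tcp_rot: [0.972, -0.072, 0.222, -0.019]
contact_force: [-0.0, -0.2, -1.4]
opening: 0.995
```

Run:
```python
from h import *
import pickle
s=get_state();print(s["eef_pos"].round(4),R.from_quat(s["tcp_rot"]).as_matrix().round(3).tolist())
c=read_camera("wrist");pickle.dump(dict(c),open("w5.pkl","wb"))
print(c["world_from_camera"].round(3).tolist(),mark_of("lens",c))
u=mark_of("lens",c)[0]["uv"];x,y=int(u[0]),int(u[1]);y0=max(0,y-60)
cv2.imwrite("pics/w5c.png",cv2.resize(c["pixels"][y0:y0+120,x-75:x+75],None,fx=5,fy=5,interpolation=cv2.INTER_CUBIC));print(x-75,y0)
```

```text
[0.4892 0.0196 0.1243] [[0.891, -0.131, 0.435], [-0.148, -0.989, 0.005], [0.429, -0.068, -0.901]]
[[-0.132, 0.974, -0.187, 0.486], [-0.989, -0.142, -0.043, 0.009], [-0.068, 0.179, 0.981, 0.28], [0.0, 0.0, 0.0, 1.0]] [{'uv': [321.5, 118.1], 'p': 0.79}]
246 58
```

View pics/w5c.png

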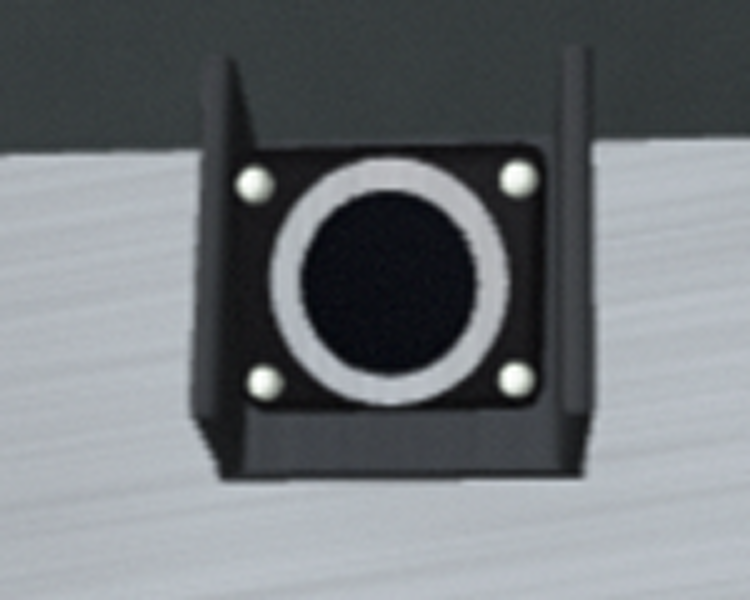

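Emit:
jog_arm(
  targets="-5 0 0 0 -7 0 1;-5 0 0 0 -7 0 1;-5 0 0 0 -7 0 1;0 0 0 0 0 0 1",
)

```text
time: 7.42
eef_pos: [0.5158, 0.0182, 0.1529]
tcp_rot: [0.922, -0.065, 0.381, -0.029]
contact_force: [-0.6, 0.5, 0.4]
opening: 0.998
```

```bash
cat > shot.py <<'E'
from h import *
import pickle,sys
n=sys.argv[1]
s=get_state();print(s["eef_pos"].round(4),R.from_quat(s["tcp_rot"]).as_matrix().round(3).tolist())
c=read_camera("wrist");pickle.dump(dict(c),open(f"w{n}.pkl","wb"))
m=mark_of("lens",c)
print(c["world_from_camera"].round(3).tolist(),m)
u=m[0]["uv"];x,y=int(u[0]),int(u[1]);y0=max(0,y-60)
cv2.imwrite(f"pics/w{n}c.png",cv2.resize(c["pixels"][y0:y0+120,x-75:x+75],None,fx=5,fy=5,interpolation=cv2.INTER_CUBIC));print(x-75,y0)
E
python3 shot.py 6
```

```text
[0.5158 0.0182 0.1529] [[0.702, -0.098, 0.706], [-0.142, -0.99, 0.005], [0.698, -0.104, -0.708]]
[[-0.098, 0.862, -0.498, 0.461], [-0.99, -0.137, -0.042, 0.008], [-0.104, 0.489, 0.866, 0.299], [0.0, 0.0, 0.0, 1.0]] [{'uv': [333.8, 202.9], 'p': 0.84}]
258 142
```

View pics/w6c.png

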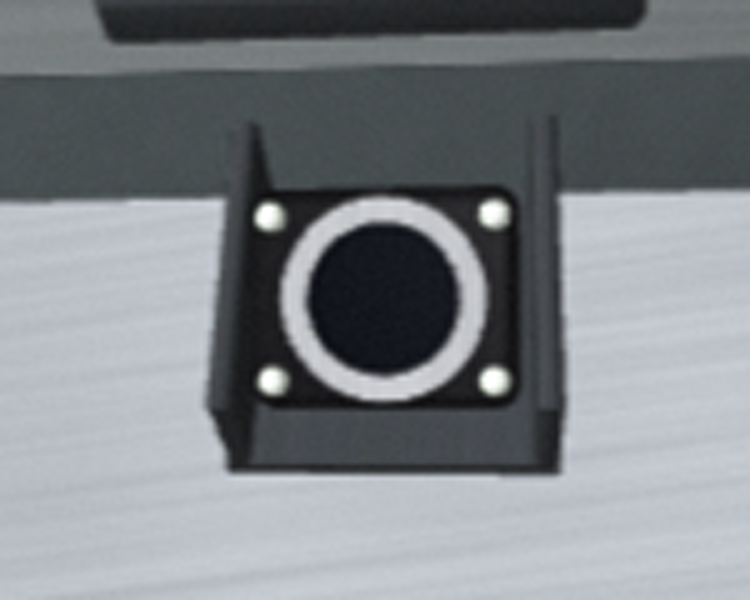

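Emit:
jog_arm(
  targets="-30 0 -15 0 0 0 1;-30 0 -15 0 0 0 1;-20 0 -10 0 0 0 1;0 0 0 0 0 0 1",
)

```text
time: 7.85
eef_pos: [0.5093, 0.0215, 0.1334]
tcp_rot: [0.93, -0.064, 0.362, -0.026]
contact_force: [-0.0, -0.6, -0.5]
opening: 0.999
```

```bash
python3 shot.py 7
```

```text
[0.5093 0.0215 0.1334] [[0.73, -0.1, 0.676], [-0.138, -0.99, 0.001], [0.67, -0.094, -0.737]]
[[-0.101, 0.881, -0.462, 0.461], [-0.99, -0.133, -0.037, 0.012], [-0.094, 0.454, 0.886, 0.282], [0.0, 0.0, 0.0, 1.0]] [{'uv': [332.7, 179.0], 'p': 0.78}]
257 119
```

View pics/w7c.png

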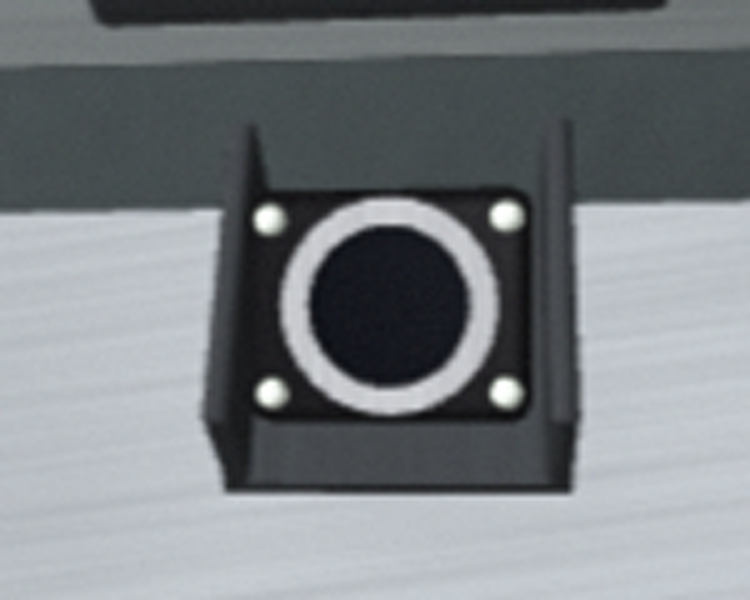

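Emit:
jog_arm(
  targets="5 0 12 0 7 0 1;8 -1 10 0 7 0 1;8 -2 8 0 7 0 1;8 -2 5 0 7 0 1;8 -2 0 0 7 0 1;8 -2 0 0 7 0 1;0 0 0 0 0 0 1",
)

```text
time: 8.53
eef_pos: [0.551, 0.0141, 0.1609]
tcp_rot: [0.997, -0.071, 0.027, -0.005]
contact_force: [0.2, -0.3, 1.1]
opening: 1.001
```

```bash
python3 shot.py 8
```

```text
[0.551  0.0141 0.1609] [[0.989, -0.14, 0.054], [-0.141, -0.99, 0.006], [0.053, -0.013, -0.999]]
[[-0.141, 0.968, 0.206, 0.608], [-0.99, -0.135, -0.042, 0.004], [-0.013, -0.21, 0.978, 0.306], [0.0, 0.0, 0.0, 1.0]] [{'uv': [323.4, 140.4], 'p': 0.9}]
248 80
```

View pics/w8c.png

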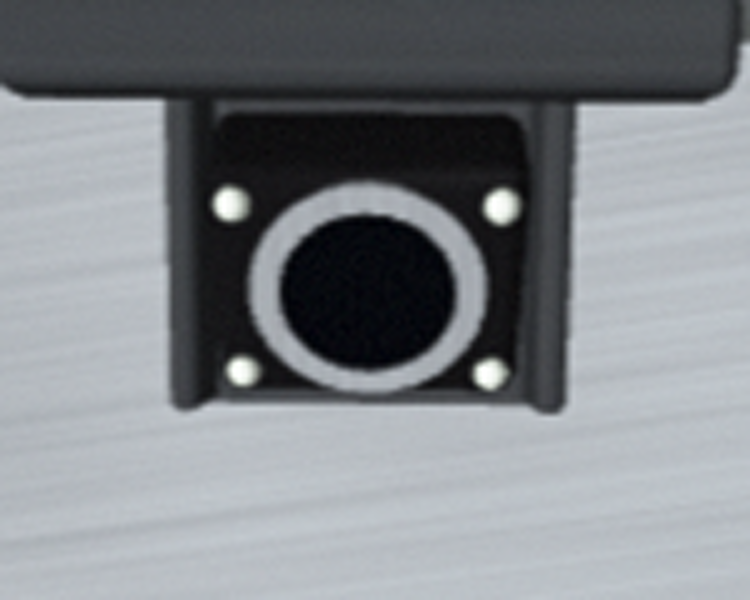

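```bash
cat > lensfit.py <<'E'
from h import *
import pickle
from scipy.optimize import least_squares
V={5:((246,58),[(254,185),(518,178),(516,380),(265,383)],(388,282)),6:((258,142),[(270,216),(495,213),(495,380),(273,381)],(384,298)),
7:((257,119),[(270,219),(507,215),(507,391),(272,392)],(388,305)),8:((248,80),[(231,203),(502,206),(490,373),(243,371)],(367,291))}
obs=[]
for k,(o,dots,cc) in V.items():
    c=pickle.load(open(f"w{k}.pkl","rb"));g=cv2.cvtColor(c["pixels"],cv2.COLOR_BGR2GRAY).astype(float)
    P=[]
    for x,y in dots:
        u,v=o[0]+(x+.5)/5-.5,o[1]+(y+.5)/5-.5
        yy,xx=np.mgrid[int(round(v))-5:int(round(v))+6,int(round(u))-5:int(round(u))+6]
        w=g[yy,xx]; w=np.clip(w-110,0,None)*(((xx-u)**2+(yy-v)**2)<20)
        P.append(((xx*w).sum()/w.sum(),(yy*w).sum()/w.sum()))
    # inner contour: radial half-max
    u,v=o[0]+(cc[0]+.5)/5-.5,o[1]+(cc[1]+.5)/5-.5
    E=[]
    for a in np.linspace(0,2*np.pi,72,endpoint=False):
        r=np.arange(8,24,.1); q=cv2.remap(g.astype(np.float32),(u+r*np.cos(a)).astype(np.float32)[None],(v+r*np.sin(a)).astype(np.float32)[None],cv2.INTER_CUBIC)[0]
        i=np.argmax(q>85); 
        if i>0:E.append((u+r[i]*np.cos(a),v+r[i]*np.sin(a)))
    obs.append((k,c,np.array(P),np.array(E)))
def frame(p):
    t,y=p[3],p[4]
    z=np.array([-np.sin(t)*np.cos(y),-np.sin(t)*np.sin(y),np.cos(t)])
    yy=np.array([-np.sin(y),np.cos(y),0]); return np.cross(yy,z),yy,z
def res(p,parts=False):
    C=p[:3];x,y,z=frame(p);r=[]
    for k,c,P,E in obs:
        # TL,TR,BR,BL ; image right=-y; up=+x
        D=[C+p[5]*sx*x+p[6]*sy*y+p[7]*z for sx,sy in((1,1),(1,-1),(-1,-1),(-1,1))]
        rd=np.concatenate([proj(c,d)-q for d,q in zip(D,P)])
        re=[]
        for e in E:
            o,d=ray(c,e);X=o+d*((C-o)@z)/(d@z);re.append((np.linalg.norm(X-C)-p[8])*1200)
        if parts:print(k,"dots",rd.round(2),"ring rms",np.sqrt(np.mean(np.square(re))).round(2),len(re))
        r+=[rd,np.array(re)*.3]
    return np.concatenate(r)
s=least_squares(res,[.62,.008,.042,.5,-.15,.017,.021,.0,.012],loss="soft_l1")
res(s.x,True);print(s.x.round(4));J=s.jac;print("sd",np.sqrt(np.diag(np.linalg.pinv(J.T@J))*.1).round(4))
print("z",frame(s.x)[2].round(4))
E
python3 lensfit.py
```

```text
5 dots [0.35 0.31 0.41 0.27 0.33 0.23 0.27 0.21] ring rms 0.28 72
6 dots [ 0.29  0.14  0.14  0.09  0.26 -0.01  0.08  0.04] ring rms 0.3 72
7 dots [0.27 0.14 0.22 0.13 0.25 0.14 0.15 0.15] ring rms 0.29 72
8 dots [ 0.44 -0.02  0.27 -0.05  0.31  0.13  0.39  0.23] ring rms 0.26 72
[ 0.6118  0.0084  0.0406  0.5479 -0.1495  0.017   0.023  -0.0007  0.0156]
sd [0.0001 0.0001 0.0002 0.0131 0.003  0.0001 0.0001 0.0004 0.0001]
z [-0.5151  0.0776  0.8536]
```

Emit:
jog_arm(
  targets="0 10 35 0 3 0 1;2 34 25 0 0 0 1;4 36 15 0 0 0 1;5 38 10 0 0 0 1;6 38 5 0 0 0 1;6 38 0 0 0 0 1;6 38 0 0 0 0 1;6 30 0 0 0 0 1;0 0 0 0 0 0 1",
)

```text
time: 9.38
eef_pos: [0.5661, 0.2865, 0.249]
tcp_rot: [0.997, -0.074, -0.001, -0.007]
contact_force: [-0.2, -1.3, 0.1]
opening: 1.004
```

```bash
cat > tamp.py <<'E'
from h import *
import sys
s=get_state();print(s["time"],s["qpos"].round(2),s["eef_pos"].round(4),R.from_quat(s["tcp_rot"]).as_matrix().round(3).tolist())
c=read_camera("wrist");cv2.imwrite(f"pics/tw{sys.argv[1]}.png",c["pixels"])
for d in mark_of("tamper_mid",c)[:2]:print("mark",d,onz(c,d["uv"],.046).round(4))
a=read_camera("top")
for d in mark_of("tamper_mid",a)[:2]:print("top",d,onz(a,d["uv"],.046).round(4))
a=read_camera("scene")
for d in mark_of("tamper_mid",a)[:2]:print("scene",d,onz(a,d["uv"],.046).round(4))
E
python3 tamp.py 1
```

```text
9.3833 [0.3  0.18 1.67 0.01 1.29 2.02] [0.5661 0.2865 0.249 ] [[0.989, -0.148, -0.001], [-0.148, -0.989, 0.014], [-0.003, -0.013, -1.0]]
mark {'uv': [318.3, 142.3], 'p': 0.66} [0.6131 0.2869 0.046 ]
top {'uv': [200.0, 196.8], 'p': 0.86} [0.6067 0.2904 0.046 ]
scene {'uv': [389.5, 142.9], 'p': 0.57} [0.6109 0.2889 0.046 ]
```

View pics/tw1.png

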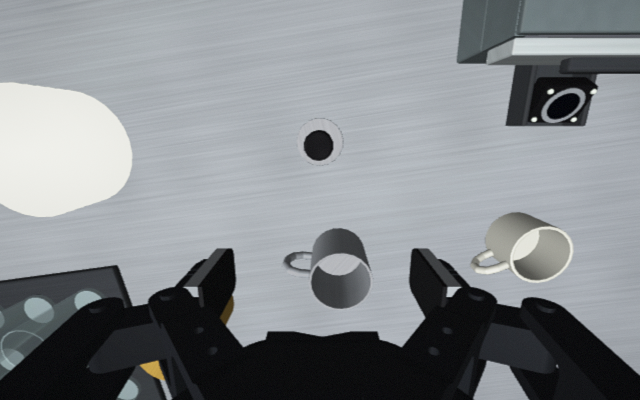

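Run:
```python
from h import *
c=read_camera("wrist");g=cv2.cvtColor(c["pixels"],cv2.COLOR_BGR2GRAY)
sub=g[100:190,280:360]
_,m=cv2.threshold(sub,60,255,cv2.THRESH_BINARY_INV);n,l,st,ce=cv2.connectedComponentsWithStats(m)
i=1+np.argmax(st[1:,4]);u=ce[i]+[280,100];print(st[i],u,onz(c,u,.092))
for d in silhouettes("tamper_mid",c)[:1]:
    mk=d["mask"].astype(np.uint8);cn=max(cv2.findContours(mk,0,2)[0],key=cv2.contourArea);e=cv2.fitEllipse(cn);print(e,onz(c,e[0],.02),onz(c,e[0],.024))
    # disc outline size check
    print(58e-3*c["mtx"][0,0]/(c["world_from_camera"][2,3]-.024))
```

```text
[ 18  32  28  30 671] [311.8390462  146.78837556] [0.61319415 0.28566981 0.092     ]
((314.38232421875, 142.99717712402344), (44.39872741699219, 46.21699905395508), 157.21035766601562) [0.61256223 0.28578748 0.02      ] [0.61278085 0.28560648 0.024     ]
46.105492166230036
```

Emit:
jog_arm(
  targets="24 0 -10 0 0 0 1;23 0 -30 0 0 0 1;0 0 -36 0 0 0 1;0 0 -15 0 0 0 1;0 0 0 0 0 0 1;0 0 0 0 0 0 1",
)

```text
time: 10.28
eef_pos: [0.6191, 0.2748, 0.159]
tcp_rot: [0.997, -0.082, 0.002, -0.007]
contact_force: [-0.2, -0.3, 0.9]
opening: 0.997
```

```bash
python3 tamp.py 2
```

```text
10.2833 [0.26 0.35 1.64 0.01 1.15 1.99] [0.6191 0.2748 0.159 ] [[0.987, -0.162, 0.006], [-0.162, -0.987, 0.013], [0.004, -0.014, -1.0]]
mark {'uv': [310.5, 209.1], 'p': 0.61} [0.6139 0.2881 0.046 ]
top {'uv': [201.2, 194.3], 'p': 0.91} [0.6128 0.2879 0.046 ]
scene {'uv': [389.2, 144.8], 'p': 0.83} [0.6139 0.2832 0.046 ]
```

View pics/tw2.png

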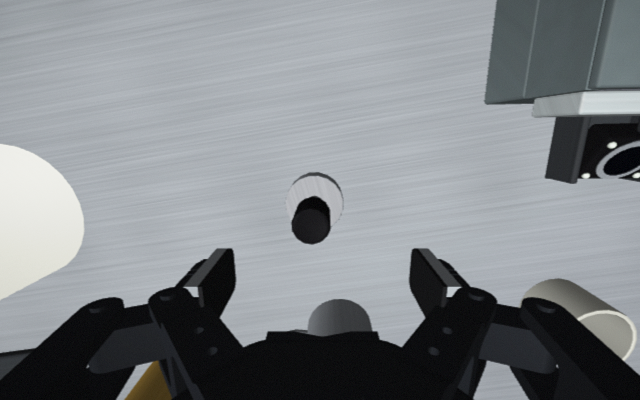

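Emit:
jog_arm(
  targets="-5.5 11.5 -10 -0.7 0 0 1;0 0 -25 0 0 0 1;0 0 0 0 0 0 1;0 0 0 0 0 0 1",
)

```text
time: 10.92
eef_pos: [0.6175, 0.2895, 0.1339]
tcp_rot: [0.997, -0.081, 0.011, -0.004]
contact_force: [1.1, -0.8, 1.2]
opening: 1.001
```

Emit:
jog_arm(
  targets="-4 -3 0 0 1.2 0 1;0 0 0 0 0 0 1;0 0 0 0 0 0 1",
)

```text
time: 11.17
eef_pos: [0.6142, 0.2866, 0.1376]
tcp_rot: [0.997, -0.08, 0.001, -0.003]
contact_force: [0.1, -0.7, 0.3]
opening: 1.002
```

```bash
python3 tamp.py 3
```

```text
11.1667 [0.29 0.37 1.64 0.01 1.12 2.01] [0.6142 0.2866 0.1376] [[0.987, -0.16, 0.003], [-0.16, -0.987, 0.006], [0.002, -0.007, -1.0]]
mark {'uv': [320.9, 208.3], 'p': 0.83} [0.6139 0.2885 0.046 ]
top {'uv': [201.7, 194.8], 'p': 0.77} [0.6115 0.2866 0.046 ]
scene {'uv': [390.2, 143.7], 'p': 0.72} [0.6139 0.2878 0.046 ]
```

View pics/tw3.png

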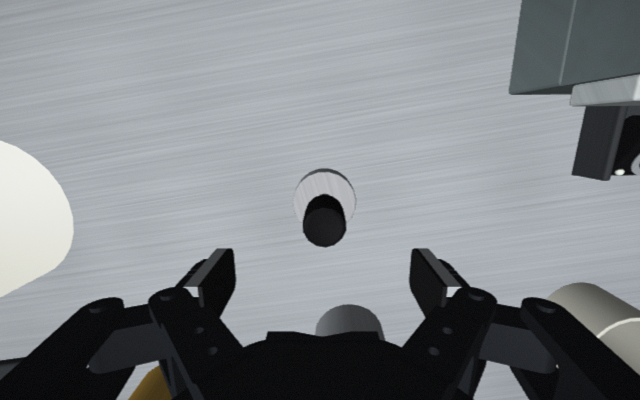

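The handle top sits at (324,227), centred between the fingers, so I'll go straight down.

Emit:
jog_arm(
  targets="0 0 -25 0 0 0 1;0 0 -25 0 0 0 1;0 0 -20 0 0 0 1;0 0 -12 0 0 0 1;0 0 0 0 0 0 1",
)

```text
time: 11.88
eef_pos: [0.6155, 0.2871, 0.0547]
tcp_rot: [0.997, -0.08, 0.004, -0.004]
contact_force: [-0.5, -0.2, -0.4]
opening: 0.999
```

Emit:
jog_arm(
  targets="-1.5 0 -3 0 0 0 0.3;0 0 0 0 0 0 -1;0 0 0 0 0 0 -1;0 0 0 0 0 0 -1;0 0 0 0 0 0 -1;0 0 0 0 0 0 -1;0 0 0 0 0 0 -1;0 0 0 0 0 0 -1",
  force=90,
)

```text
time: 12.55
eef_pos: [0.6147, 0.2874, 0.0542]
tcp_rot: [0.997, -0.08, 0.005, -0.005]
contact_force: [-0.5, 0.2, -0.1]
opening: 0.343
```

Run:
```python
from h import *
import pickle
s=get_state();M=R.from_quat(s["tcp_rot"]);ax=M.inv().apply([0,0,1.]);und=M.inv().apply(np.array([.6135,.2865,0])-s["eef_pos"])
print(ax.round(4),und.round(4),s["eef_pos"]);pickle.dump((ax,und),open("grasp.pkl","wb"))
```

```text
[ 0.0092 -0.01   -0.9999] [-0.0015  0.0017  0.0541] [0.6146834  0.28744774 0.05416977]
```

Emit:
jog_arm(
  targets="0 0 20 0 0 0 -1;0 0 30 0 0 0 -1;0 0 40 0 0 0 -1;0 0 40 0 0 0 -1;0 0 20 0 0 0 -1;0 0 0 0 0 0 -1",
)

```text
time: 13.05
eef_pos: [0.6072, 0.2854, 0.2009]
tcp_rot: [0.997, -0.08, -0.004, -0.002]
contact_force: [1.0, 1.0, -3.4]
opening: 0.346
```

```bash
python3 tamp.py 4
python3 - <<'E'
from h import *
s=get_state();print(s["contact_force"],s["opening"])
E
```

```text
13.05 [0.29 0.3  1.61 0.01 1.23 2.02] [0.6072 0.2854 0.2009] [[0.987, -0.16, -0.007], [-0.16, -0.987, 0.004], [-0.007, -0.003, -1.0]]
mark {'uv': [320.6, 252.3], 'p': 0.97} [0.5378 0.299  0.046 ]
top {'uv': [179.5, 187.8], 'p': 0.89} [0.6287 0.3408 0.046 ]
scene {'uv': [393.4, 105.3], 'p': 0.83} [0.544  0.4044 0.046 ]
[ 0.17621537  0.10428634 -4.28245725] 0.3398143663461221
```

View pics/tw4.png

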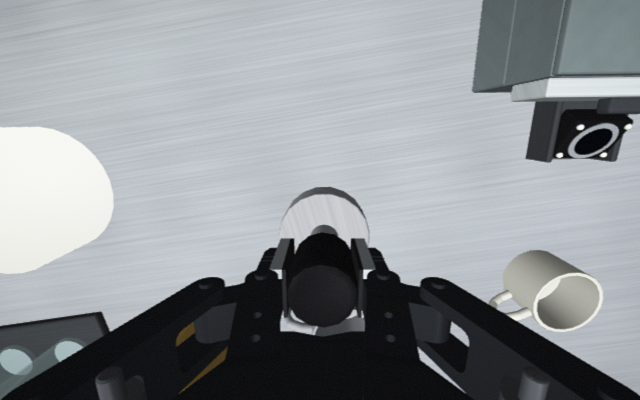

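```bash
cat > err.py <<'E'
from h import *
import pickle
ax,und=np.array([.009,0,-1]),np.array([-.0015,0.,.0541]);ax/=np.linalg.norm(ax)
C=np.array([.612,.0083,.0412]);t,y=.548,-.1495
z=np.array([-np.sin(t)*np.cos(y),-np.sin(t)*np.sin(y),np.cos(t)])
s=get_state();M=R.from_quat(s["tcp_rot"]);p=s["eef_pos"]
a=M.apply(ax);k=np.cross(a,z);n=np.linalg.norm(k);th=np.arctan2(n,a@z);rv=k/n*th
M2=R.from_rotvec(rv)*M
tp=C+.11*z-M2.apply(und)
print("t",s["time"],"shift mm",((tp-p)*1e3).round(1),"rot deg",np.degrees(rv).round(2),"F",s["contact_force"].round(1),"op",s["opening"].round(3))
u=p+M.apply(und)-C; print("dist",(u@z*1e3).round(1),"lateral",((u-(u@z)*z)*1e3).round(1),"dq",np.abs(s["dq"]).max().round(4))
E
python3 err.py
```

```text
Traceback (most recent call last):
  File "err.py", line 10, in <module>
    print("t",s["time"],"shift mm",((tp-p)*1e3).round(1),"rot deg",np.degrees(rv).round(2),"F",s["contact_force"].round(1),"op",s["opening"].round(3))
                                                                                                                                ^^^^^^^^^^^^^^^^^^
AttributeError: 'float' object has no attribute 'round'
```

```bash
sed -i 's/s\["opening"\].round(3)/round(float(s["opening"]),3)/' err.py; python3 err.py
```

```text
t 13.35 shift mm [ -75.  -263.2   -9.5] rot deg [ -4.74 -32.79   0.12] F [ 0.2  0.1 -4.3] op 0.34
dist 109.2 lateral [ 44.9 267.5   2.8] dq 0.0068
```

Emit:
jog_arm(
  targets="-15 -10 15 0 -3 0 -1;-15 -25 10 0 -3 0 -1;-15 -28 0 -1 -3 0 -1;-10 -28 0 -1 -3 0 -1;-10 -28 0 -1 -3 0 -1;-5 -28 0 -1 -3 0 -1;-5 -28 0 0 -3 0 -1;0 -28 0 0 -3 0 -1;0 -28 0 0 -3 0 -1;0 0 0 0 0 0 -1",
)

```text
time: 14.18
eef_pos: [0.5107, 0.0455, 0.1857]
tcp_rot: [0.974, -0.078, 0.21, 0.023]
contact_force: [-0.3, -0.2, -4.1]
opening: 0.345
```

```bash
python3 err.py
```

```text
t 14.1833 shift mm [ 17.6 -24.6  -3.9] rot deg [-0.33 -7.54  0.49] F [-0.3 -0.2 -4.1] op 0.345
dist 124.9 lateral [-16.3  23.5 -12. ] dq 0.0483
```

Emit:
jog_arm(
  targets="4 -6 0 0 -2 0 -1;4 -6 0 0 -2 0 -1;4 -6 0 0 -2 0 -1;3 -5 0 0 -1 0 -1;0 0 0 0 0 0 -1;0 0 0 0 0 0 -1",
)

```text
time: 14.68
eef_pos: [0.517, 0.0208, 0.1725]
tcp_rot: [0.963, -0.083, 0.257, 0.017]
contact_force: [-0.1, -0.4, -3.4]
opening: 0.346
```

```bash
python3 err.py
```

```text
t 14.6833 shift mm [11.3  0.1  9.3] rot deg [-0.24 -2.02  0.04] F [-0.1 -0.4 -3.4] op 0.346
dist 107.9 lateral [-14.1   0.2  -8.5] dq 0.0143
```

Emit:
jog_arm(
  targets="5 0 5 0 -1 0 -1;5 0 5 0 -1 0 -1;2 0 2 0 0 0 -1;0 0 0 0 0 0 -1;0 0 0 0 0 0 -1",
)

```text
time: 15.1
eef_pos: [0.5302, 0.0224, 0.1852]
tcp_rot: [0.958, -0.082, 0.274, 0.015]
contact_force: [-0.4, 0.3, -3.4]
opening: 0.345
```

```bash
python3 err.py
```

```text
t 15.1 shift mm [-1.9 -1.5 -3.4] rot deg [-0.26 -0.04 -0.15] F [-0.4  0.3 -3.4] op 0.345
dist 112.1 lateral [2.9 1.6 1.6] dq 0.0182
```

Emit:
jog_arm(
  targets="-2 -1.5 -3.5 0 0 0 -1;0 0 0 0 0 0 -1;0 0 0 0 0 0 -1;0 0 0 0 0 0 -1",
)

```text
time: 15.43
eef_pos: [0.5282, 0.0211, 0.1818]
tcp_rot: [0.958, -0.082, 0.274, 0.015]
contact_force: [-0.3, 0.1, -4.0]
opening: 0.343
```

```bash
python3 err.py
python3 - <<'E'
from h import *
for n in ("wrist","scene","top"):
    c=read_camera(n);im=c["pixels"]
    if n=="scene": im=cv2.resize(im[60:300,150:450],None,fx=2.5,fy=2.5,interpolation=cv2.INTER_CUBIC)
    cv2.imwrite(f"pics/f_{n}.png",im)
    print(n,mark_of("tamper_mid",c)[:1],mark_of("lens",c)[:1])
E
```

```text
t 15.4333 shift mm [ 0.1 -0.2 -0. ] rot deg [-0.28 -0.02 -0.16] F [-0.3  0.1 -4. ] op 0.343
dist 110.1 lateral [-0.1  0.5 -0.1] dq 0.0047
wrist [{'uv': [318.9, 251.7], 'p': 0.67}] [{'uv': [324.4, 192.5], 'p': 0.68}]
scene [{'uv': [297.1, 165.0], 'p': 0.9}] [{'uv': [317.9, 217.3], 'p': 0.62}]
top [] [{'uv': [319.4, 193.2], 'p': 0.81}]
```

View pics/f_wrist.png

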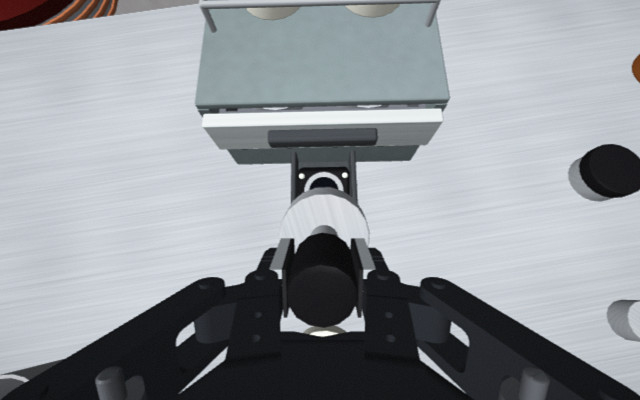

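View pics/f_scene.png

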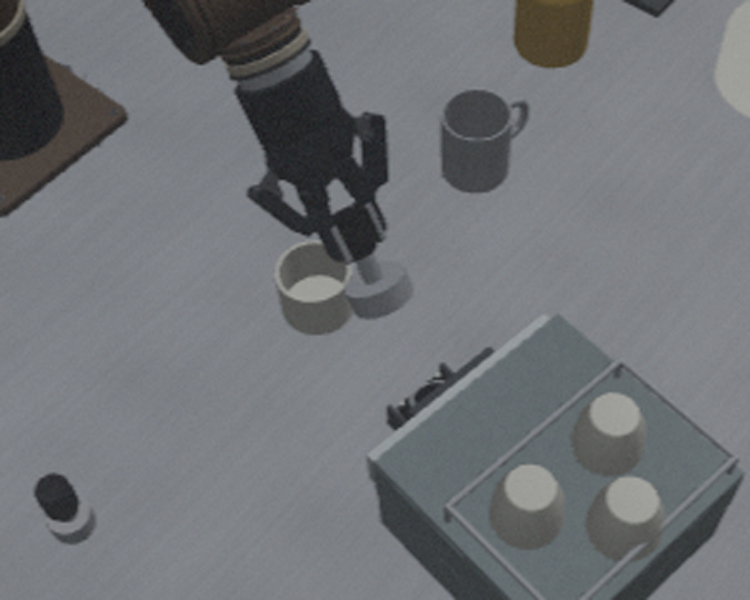

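Run:
```python
from h import *
d=np.array([np.cos(-.1495),np.sin(-.1495),0])
c=read_camera("wrist");im=c["pixels"]
m=mark_of("drawer_pull",c);print(m)
for q in m[:1]:X=onz(c,q["uv"],.098);print(X,X@d)
a=read_camera("scene");
for q in mark_of("drawer_pull",a)[:1]:X=onz(a,q["uv"],.098);print(X,X@d)
cl=np.array([.612,.0083,0])@d
lat=np.array([-d[1],d[0],0]);l0=np.array([.612,.0083,0])@lat
for op in(0,.005,.01,.02):
  f=cl+.037-op
  def P(dd,l,z):return proj(c,d*dd+lat*(l0+l)+np.array([0,0,z])).round(1)
  print(op,"front top L/R",P(f,.105,.113),P(f,-.105,.113),"pull front top/bot",P(f-.012,0,.105),P(f-.012,0,.091))
cv2.imwrite("pics/dr.png",cv2.resize(im[60:200,190:460],None,fx=2.9,fy=2.9,interpolation=cv2.INTER_CUBIC))
```

```text
[{'uv': [322.8, 146.1], 'p': 0.72}]
[0.63516284 0.00407171 0.098     ] 0.6274715695040095
0 front top L/R [202.2 126.9] [441.8 121.3] pull front top/bot [321.8 140.9] [322.1 148.3]
0.005 front top L/R [201.7 131.9] [442.5 126.3] pull front top/bot [321.9 145.9] [322.2 153.1]
0.01 front top L/R [201.1 137. ] [443.3 131.4] pull front top/bot [322. 151.] [322.3 158. ]
0.02 front top L/R [199.9 147.4] [444.9 141.8] pull front top/bot [322.2 161.4] [322.5 168. ]
```

View pics/dr.png

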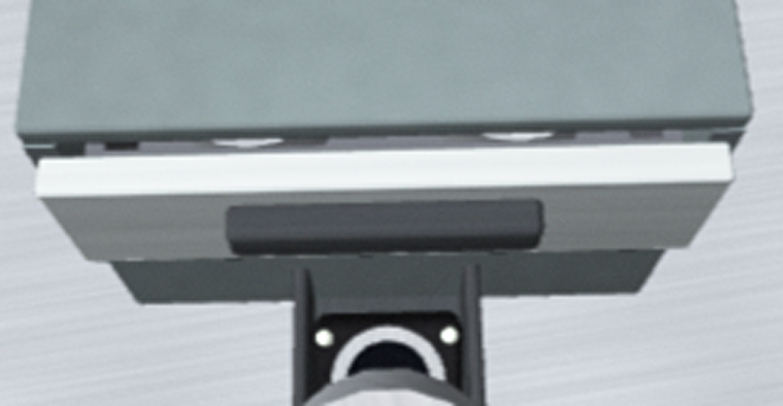

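```bash
cat > ov.py <<'E'
from h import *
C=np.array([.612,.0083,.0412]);t,y=.548,-.1495
z=np.array([-np.sin(t)*np.cos(y),-np.sin(t)*np.sin(y),np.cos(t)])
e1=np.cross([0,1,0],z);e1/=np.linalg.norm(e1);e2=np.cross(z,e1)
U=C+.11*z
out=[]
for n,b in(("wrist",(250,150,390,340)),("scene",(260,120,340,200))):
    c=read_camera(n);im=c["pixels"].copy();f=4 if n=="wrist" else 7
    x0,y0,x1,y1=b;f=3 if n=="wrist" else 7
    im=cv2.resize(im[y0:y1,x0:x1],None,fx=f,fy=f,interpolation=cv2.INTER_CUBIC)
    for h,r,col in((0,.029,(0,0,255)),(.024,.029,(0,255,0)),(.092,.0155,(255,128,0)),(.052,.0155,(0,255,255))):
        P=np.array([(proj(c,U+h*z+r*(np.cos(a)*e1+np.sin(a)*e2))-[x0,y0]+.5)*f for a in np.linspace(0,6.283,60)])
        cv2.polylines(im,[P.round().astype(np.int32)],True,col,1)
    cv2.imwrite(f"pics/ov_{n}.png",im)
E
python3 ov.py
```

```text
(no output)
```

View pics/ov_wrist.png

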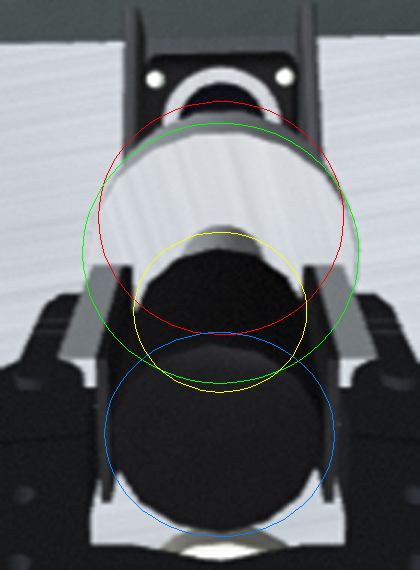

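View pics/ov_scene.png

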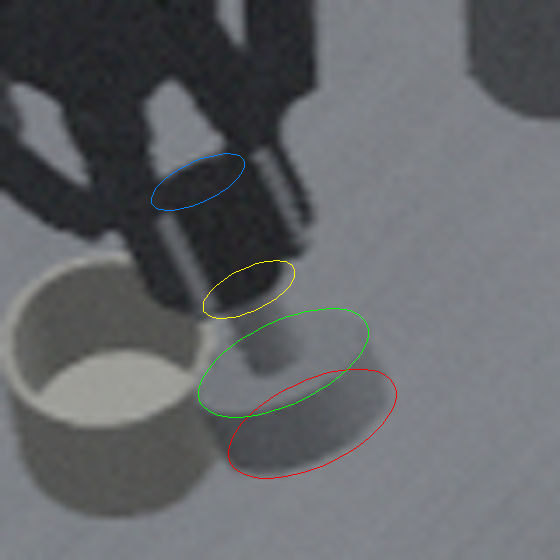

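The overlay shows the held tamper a few pixels off the prediction. I'll run the same overlay on tw3, where it stood upright, to separate model error from slip in the grip.

```bash
cat > ov2.py <<'E'
from h import *
c=read_camera("wrist");s=get_state()
T=np.eye(4);T[:3,:3]=R.from_quat(s["tcp_rot"]).as_matrix();T[:3,3]=s["eef_pos"]
X=np.linalg.inv(T)@c["world_from_camera"];print(X.round(4).tolist())
q=dict(c);M=np.array([[0.987,-0.16,0.003],[-0.16,-0.987,0.006],[0.002,-0.007,-1.0]])
u,_,v=np.linalg.svd(M);G=np.eye(4);G[:3,:3]=u@v;G[:3,3]=[0.6142,0.2866,0.1376]
q["world_from_camera"]=G@X
im=cv2.imread("pics/tw3.png");x0,y0,x1,y1=280,160,370,260;f=6
im=cv2.resize(im[y0:y1,x0:x1],None,fx=f,fy=f,interpolation=cv2.INTER_CUBIC)
for h,r,col in((0,.029,(0,0,255)),(.024,.029,(0,255,0)),(.092,.0155,(255,128,0)),(.052,.0155,(0,255,255))):
    P=np.array([(proj(q,[.6135+r*np.cos(a),.2863+r*np.sin(a),h])-[x0,y0]+.5)*f for a in np.linspace(0,6.283,60)])
    cv2.polylines(im,[P.round().astype(np.int32)],True,col,1)
cv2.imwrite("pics/ov_tw3.png",im)
E
python3 ov2.py
```

```text
[[-0.0005, 0.9652, 0.2615, 0.0655], [1.0, 0.0006, -0.0001, -0.0001], [-0.0003, 0.2615, -0.9652, -0.142], [0.0, 0.0, 0.0, 1.0]]
```

View pics/ov_tw3.png

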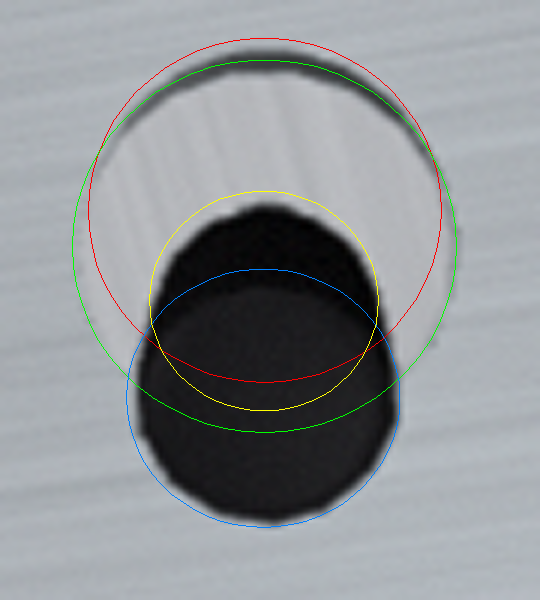

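```bash
cat > fit2.py <<'E'
from h import *
from scipy.optimize import least_squares,brentq
c=read_camera("wrist");s=get_state()
T=np.eye(4);T[:3,:3]=R.from_quat(s["tcp_rot"]).as_matrix();T[:3,3]=s["eef_pos"]
X=np.linalg.inv(T)@c["world_from_camera"]
q=dict(c);q["world_from_camera"]=X   # tool frame camera
M=np.array([[0.987,-0.16,0.003],[-0.16,-0.987,0.006],[0.002,-0.007,-1.0]]);u,_,v=np.linalg.svd(M);M=u@v
p3=np.array([0.6142,0.2866,0.1376])
H=[.024,.002,.052,.092,.092];r3=[172.0,168.3,194.2,207.5,246.7];rn=[195,190.7,233.3,265,326.7]
dirx=M[:,0]
for x0 in (.6125,.6135,.6145):
    base=np.array([x0,.2863,0])
    rad=[]
    for h,r in zip(H,r3):
        f=lambda a:proj(q,M.T@(base+dirx*a+np.array([0,0,h])-p3))[1]-r
        rad.append(brentq(f,-.06,.06))
    # held: underside centre (ux,0,uz) in tool, axis rotated by b about tool y
    def res(w):
        ux,uz,b=w;ax=np.array([np.sin(b),0,-np.cos(b)]);ex=np.array([np.cos(b),0,np.sin(b)])
        return [proj(q,np.array([ux,0,uz])+a*ex+h*ax)[1]-r for a,h,r in zip(rad,H,rn)]
    o=least_squares(res,[0,.054,0],x_scale=[.01,.01,.1])
    print(x0,np.round(rad,4),"ux,uz,b(deg)",o.x[0].round(4),o.x[1].round(4),np.degrees(o.x[2]).round(2),np.round(o.fun,2))
    print("  nominal res",np.round(res([-.0015,.0541,.009]),2))
E
python3 fit2.py
```

```text
0.6125 [ 0.0277  0.0279  0.0141  0.0142 -0.014 ] ux,uz,b(deg) -0.0052 0.0555 1.69 [ 1.62 -0.96 -0.79 -0.08  0.19]
  nominal res [-2.76 -5.62 -4.36 -2.28 -1.71]
0.6135 [ 0.0267  0.0269  0.0131  0.0133 -0.015 ] ux,uz,b(deg) -0.0042 0.0555 1.69 [ 1.62 -0.96 -0.79 -0.08  0.19]
  nominal res [-1.17 -4.19 -2.59  0.03  0.34]
0.6145 [ 0.0258  0.0259  0.0121  0.0123 -0.016 ] ux,uz,b(deg) -0.0032 0.0555 1.69 [ 1.62 -0.96 -0.79 -0.08  0.19]
  nominal res [ 0.41 -2.76 -0.81  2.33  2.37]
```

```bash
sed -i 's/np.array(\[.009,0,-1\]),np.array(\[-.0015,0.,.0541\])/np.array([.02,0,-1]),np.array([-.004,0.,.0547])/' err.py; python3 err.py
```

```text
t 16.2833 shift mm [ 1.1 -0.5  1.2] rot deg [-0.38 -0.61 -0.17] F [-0.3 -0.6 -3.6] op 0.346
dist 109.6 lateral [-1.8  0.9 -1.2] dq 0.0009
```

Emit:
jog_arm(
  targets="1.1 -0.5 1.2 -0.4 -0.6 0 -1;0 0 0 0 0 0 -1;0 0 0 0 0 0 -1;0 0 0 0 0 0 -1;0 0 0 0 0 0 -1;0 0 0 0 0 0 -1",
)

```text
time: 16.78
eef_pos: [0.5296, 0.0206, 0.1835]
tcp_rot: [0.956, -0.081, 0.28, 0.018]
contact_force: [-0.2, 0.3, -3.9]
opening: 0.344
```

```bash
python3 err.py
python3 - <<'E'
from h import *
H={"mini_tamper_mid":.039,"leveller_mid":.017,"jug_mid":.0425,"cup_mid":.03}
a=read_camera("scene")
for t,z in H.items():
    m=mark_of(t,a)
    if m:print(t,onz(a,m[0]["uv"],z).round(3))
cv2.imwrite("pics/end.png",a["pixels"])
E
```

```text
t 16.7833 shift mm [-0.   0.1 -0.1] rot deg [-0.03  0.07 -0.02] F [-0.2  0.3 -3.9] op 0.344
dist 110.1 lateral [ 0.1 -0.   0.1] dq 0.0026
mini_tamper_mid [ 0.425 -0.28   0.039]
jug_mid [0.452 0.294 0.042]
cup_mid [0.438 0.039 0.03 ]
```

View pics/end.png

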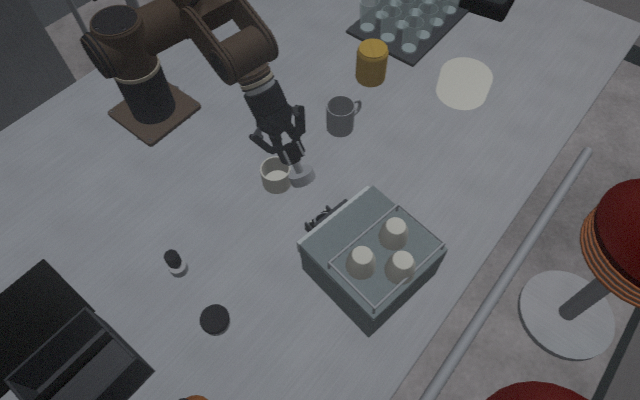

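The final scene view shows the drawer shut, the tamper at (300,172) in the gripper, and the cup (276,175), jug (340,115), mini tamper (175,262) and leveller (214,320) all standing where they were. I'll hand in now.

```bash
python3 -c "
from plant import *
print(sign_off())"
```

```text
the job is handed in; nothing more can be done
None
```

I pushed the drawer home, picked up the larger tamper by its handle, and handed the job in at about 17 s. The tamper was held in the air over the inspection camera; sign-off gave no verdict.

**Drawer:** It met its stop at about 20 N. The position of its front in the later wrist picture agrees with closed to about 1 mm.

**Lens:** I fitted its pose from four wrist views: centre near (0.612, 0.008, 0.041) m, tilted 0.548 rad from vertical, yawed -0.15 rad. The lens was not measured again after the tamper was in place. Nothing touched it.

**Tamper pose:** The last check gave the underside 110.1 mm from the glass, about 0.1 mm off centre, and tilted within 0.1° of square. This rests on the lens fit and on where I estimated the tamper sits in the gripper. Joint speeds were near zero, and the grip was set to 90 N.

**Disagreement:** The wrist-camera overlay did not quite match the tamper's nominal position in the gripper. It suggested the underside sat about 3 mm off, with about 1° more tilt. I corrected for most of that, so 1–3 mm and about 1° of error may remain.

**Other items:** The cup, jug, mini tamper and leveller all still stand in the final picture. The network did not report the leveller there, so I checked it by eye; the other three measured within about 1 cm of where they began.

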